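# Twist a hammer-head fitting into the jig strut

### The arm

A 7-joint arm with a two-finger parallel gripper is mounted at the origin on the work surface. World frame = base frame: x ahead of the robot, y to its left, z up, the work surface at z = 0. Lengths are in mm, angles in rad, forces in N, time in s.
With the tool pointing down it reaches from about 400 to 925 mm from the base axis. Payload 5.6 kg.
Tool frame: the origin (TCP) lies midway between the tips of the shut fingers; the grasp point (between the pads) lies 19 mm behind it (manip.grip_depth is the distance from the TCP to the grasp point, in mm); z points along the fingers, y is the line along which they close (so a half turn about z gives the same grasp; the last joint's range is limited). The gripper opens to 85 mm and grips with 20 to 120 N. Pads are 22 mm wide; open, the fingers measure 114 mm over their backs; the gripper's body (76 mm by 85 mm) begins 54 mm behind the grasp point. The pads swing forward as they close: fully open they stand 13 mm farther back than shut.
Start: joints at [1.181, 0.468, -0.012, 1.603, 0.006, 1.071, -0.056], TCP at [220.887, -611.325, 205.69] pointing down, gripper open.
Joint ranges: [-2.53, 2.53], [-0.31, 2.02], [-1.57, 1.55], [0.28, 2.44], [-1.29, 4.43], [0.15, 1.84], [-2.92, 2.92]. Speed limits (rad/s): [2.57, 2.57, 3.14, 3.14, 3.14, 3.14, 3.14].

### API

Orientations are given as a 3x3 rotation matrix whose columns are the frame's x, y, z axes.
In Python, from rig import status, cams, finish_job, manip gives the robot as it stands. The module is installed in compiled form; this text tells all that it offers.
- The arm moves only by the tool move_arm, never from a script. Its argument "moves" is a list of rows, each a list of 7 numbers: the shift along the tool's x, y, z as a fraction of full scale, then the turn, a rotation vector about the tool's x, y, z as a fraction of full scale, then the gripper's target within -1 to 1 (shut at 1, half-way at 0, fully open at -1). A call has 1 to 10 rows; each row shifts and turns the commanded pose from where the row before left it, along the tool's axes as they then stand; what a row does not reach is not made up. Full scale, the value 1, is 0.15 m for a shift and 30 degrees for a turn. A row lasts 1/8 s, in which the tool goes at most 62.5 mm and 10.7 degrees, less where a joint would pass 70% of its speed; a pose out of reach is approached as far as the arm can. A call with a number of a shift or a turn outside -1 to 1 is refused whole. A call with a gripper value outside its range is refused whole. The fingers move at their own pace and stop on an object; the grip force is fixed at half the most. Time passes only in rows, so rows that do not move let the fingers close. It gives the time, the measured TCP pose, the force, the opening and the grip force at its end, in the units of the state.
- status.sense(): the state, without advancing time (a new reading comes with each control period).
- cams.read_camera(name): name is "side" or "top"; returns a dict with "image" (400x640x3 uint8, red, green, blue), "depth" (400x640 float32, mm along the optical axis (not along the pixel's ray), 0 where there is no reading), "vertical_fov" (degrees; the focal length in pixels is half the picture's height over the tangent of half this angle, whatever the lens; pixels are square), "cx", "cy" (the principal point, pixels), "D" ([k1, k2, p1, p2, k3] as OpenCV has them; the pictures are not rectified), "view" (4x4, takes a point from world to camera coordinates). Camera axes: x right, y up, looking along -z (the intrinsics and any distortion apply to the point x, -y, -z); pixel columns grow to the right and rows downward; lengths in mm; the calibration is good to about 2 mm. A picture is of the moment at which its call begins.
- finish_job(): hands the job in; it is judged then, once.
The state is a dict: "time": time; "joint_pos": joint angles; "qd": joint speeds; "tau": joint torques, N m; "ee_pos": TCP position; "orientation": TCP orientation; "wrist_force": force on the tool from outside, world axes, zero at the start; "torque": the same for the moment, N m; "finger_gap": opening from 0.0 (shut) to 1.0 (fully open); "grip_force": force on a finger pad.
Only numpy, scipy, OpenCV 4.12 (cv2) and the standard library are available. Lean on these libraries where they do the work, as an engineer would, in place of code of your own. Each camera call takes 0.05 s, during which the arm holds its last target. There are 200 camera calls.

### The job

Take the fitting with the orange knob out of the wooden rack and push its head gently down through the slot of the steel strut, at the green tape mark, until its collar sits flat on the strut; the strut lies loose between its cleats, so feel for the slot and never force it. Turn the fitting a quarter turn clockwise (seen from above) so that its head catches under the lips, give it a gentle upward tug to prove that it holds, then leave it sitting with its collar down on the strut, knob crosswise. Leave the black fittings in the rack and the roll of tape where they are.

Things in the scene. Friction and masses are not known exactly. Their poses are not given: they have to be found in the camera images.
- nut: Twist-in fitting with an orange knob, 0.10 to 0.18 kg, upright in one of the rack's three pockets. Origin: centre of the underside of its steel collar (40 mm diameter, z 0 to 4 mm); z up along its axis. Above: black stem 14 mm diameter, z 4 to 15, then the orange knob. Below: neck 12 mm diameter, z -8 to 0, then the head. Knob and head have their long sides along x
- nut_knob (a point): Centre of the orange wing knob, the grip: 34 mm along x, 14 mm along y, 24 mm high (15 to 39 mm above the collar's underside)
- nut_head (a point): Centre of the underside of the fitting's hammer head, 16 mm below the collar's underside: 35 mm along x, 19 mm along y, 8 mm thick; two opposite corners are cut away so that inside the strut it can turn clockwise (from above) only; about its room there: see mark
- jig: Fixed plywood board 340 (x) by 180 (y) by 18 mm, origin at the centre of its underside, z up. A steel strut lies on it along x. Four wooden cleats, 30 mm square, 18 mm high, stand on it at x +-140, y +-49 mm
- strut_nominal (a point): Point over the board's centre, at the height of the strut's top (39 mm above the table), axes as the jig's. The strut (320 long, 41 wide, 21 high) is parallel to the board's x, but its slot's centre line lies anywhere up to 11 mm to either side (y) of this point: see it or feel for it. The strut itself holds still below 100 N
- mark (a point): The place for the fitting: on the board's (not the slot's) centre line, 30 mm along x from its centre, 39 mm above the table. Green tape strips at this x on both sides. Slot 22 mm wide between lips 4 mm thick; hollow under them 37 wide, 15 deep. Home: collar on the lips, origin at this height. Crosswise, the head rises 4 mm before it catches, and jams some 7 degrees past the quarter turn
- rack: Fixed wooden block 200 (x) by 80 (y) by 30 mm, origin at the centre of its underside. Three pockets through it at x -60, 0, +60 mm, 39 by 23 mm, long side along x; a fitting hangs in each by its collar, knob along the rack's x, 30 mm above the table
- spare_a: Fitting of the same shape with a black knob, in another pocket of the rack; origin as for the nut. Leave it
- spare_b: Fitting of the same shape with a black knob, in another pocket of the rack; origin as for the nut. Leave it
- tape_roll: Roll of paper tape, 60 mm diameter, 25 mm high, lying between jig and rack, origin under its centre. Leave it

How it is judged:
By the outcome, as a careful person would: the job done as asked, in the order asked, and still so for the second after the job is handed in, with the robot touching nothing.
It also fails if it takes over 61 s, if anything falls off the work surface, if the arm or the gripper's body presses on something with over 40 N, if the wrist force passes 120 N, or if a joint passes its speed limit or range.

## Working session

There is one attempt and no reset: what is moved stays moved. The work goes in short steps, Python scripts to look and compute and a tool call to move; the robot and the scene stay as the last step left them, time stands still between calls to the robot, and variables do not carry over. Pictures are saved under pics/ and viewed, at most 10 in all, crops included, and the job is handed in when it is done.

Besides the shell and the picture viewer there is one more tool, called as name(argument=value, ...), one argument or row to a line, values as JSON. move_arm: Moves the arm, as the interface text tells. Its arguments: {"type":"object","properties":{"moves":{"type":"array"}},"required":["moves"]}

```bash
mkdir -p pics; cat > h.py <<'E'
import numpy as np, cv2
from rig import status, cams, finish_job, manip
def cam(n):
    c=cams.read_camera(n); f=200/np.tan(np.radians(c["vertical_fov"])/2)
    c["K"]=np.array([[f,0,c["cx"]],[0,f,c["cy"]],[0,0,1]]); c["D"]=np.array(c["D"],float); c["view"]=np.array(c["view"]); return c
def ray(c,u,v):
    p=cv2.undistortPoints(np.array([[[u,v]]],float),c["K"],c["D"])[0,0]
    R=c["view"][:3,:3]; t=c["view"][:3,3]
    return -R.T@t, R.T@np.array([p[0],-p[1],-1.])
def atz(c,u,v,z):
    o,d=ray(c,u,v); return o+d*(z-o[2])/d[2]
def atd(c,u,v):
    o,d=ray(c,u,v); return o+d*c["depth"][int(round(v)),int(round(u))]
def proj(c,P):
    P=np.asarray(P,float).reshape(-1,3); q=P@c["view"][:3,:3].T+c["view"][:3,3]; q=q*[1,-1,-1]
    return cv2.projectPoints(q,np.zeros(3),np.zeros(3),c["K"],c["D"])[0][:,0]
E
python3 - <<'E'
from h import *
for n in("top","side"):
    c=cam(n); cv2.imwrite(f"pics/{n}0.png",c["image"][:,:,::-1]); print(n,c["view"].round(3).tolist(),c["D"],c["K"][0,0])
print(status.sense(),manip.grip_depth)
E
```

```text
top [[0.022, -1.0, 0.007, 18.813], [0.98, 0.023, 0.198, -581.128], [-0.198, 0.002, 0.98, -624.921], [0.0, 0.0, 0.0, 1.0]] [-0.07147353  0.          0.          0.          0.        ] 375.4319854124667
side [[0.944, -0.329, -0.013, -511.658], [0.195, 0.527, 0.828, -177.246], [-0.266, -0.784, 0.561, -657.78], [0.0, 0.0, 0.0, 1.0]] [0.01778678 0.         0.         0.         0.        ] 371.0664137106442
{'time': 0.1, 'joint_pos': array([ 1.18097429,  0.46831618, -0.01160678,  1.60356043,  0.0059792 ,
        1.07141222, -0.05630774]), 'qd': array([ 0.00069847, -0.00251678, -0.00058409, -0.00229342, -0.0002729 ,
        0.00141998, -0.00061259]), 'tau': array([ 8.59697539e-04, -5.33523381e+01,  2.14794563e-02, -2.51967680e+01,
        1.15278637e-02,  4.31271925e-03, -1.71485704e-05]), 'ee_pos': array([ 220.69213389, -610.78647713,  204.80409591]), 'orientation': array([[ 9.40484324e-01,  3.39836440e-01, -6.56488043e-04],
       [ 3.39837059e-01, -9.40483090e-01,  1.52634246e-03],
       [-9.87091171e-05, -1.65860012e-03, -9.99998620e-01]]), 'wrist_force': array([ 0.04936245, -0.35087396, -0.31142618]), 'torque': array([ 0.03404218, -0.05268691,  0.00932409]), 'grip_force': 0.0, 'finger_gap': 1.001218301265238} 18.700000000000003
```

View pics/top0.png

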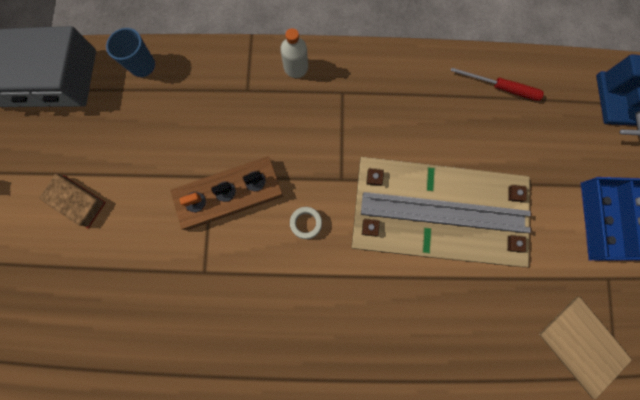

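View pics/side0.png

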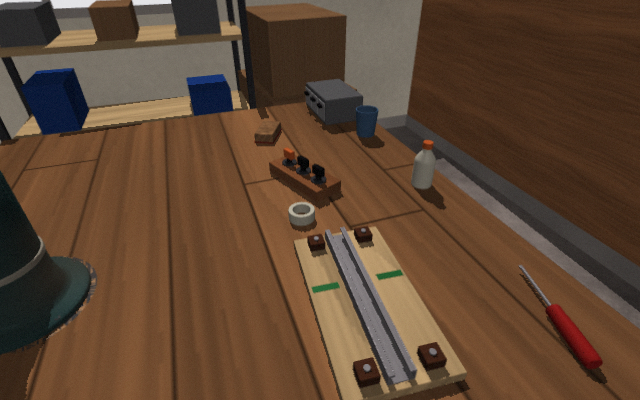

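Top: orange knob at about (189,200) in the leftmost pocket, black knobs at (222,188) and (254,178). The jig spans (360..530,160..265), green strips at (431,180) and (427,240). Next I'll enlarge both areas.

```bash
python3 - <<'E'
import cv2
im=cv2.imread("pics/top0.png")
cv2.imwrite("pics/rk.png",cv2.resize(im[150:235,165:290],None,fx=6,fy=6,interpolation=cv2.INTER_CUBIC))
cv2.imwrite("pics/jg.png",cv2.resize(im[150:275,345:540],None,fx=4,fy=4,interpolation=cv2.INTER_CUBIC))
E
```

```text
(no output)
```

View pics/rk.png

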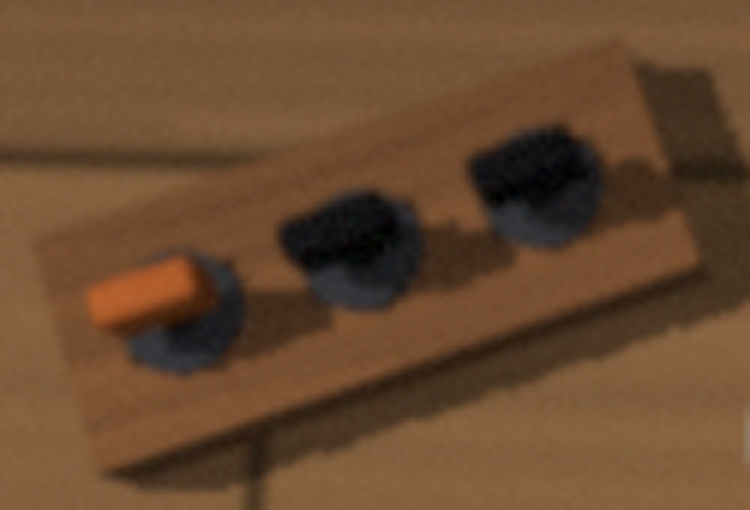

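View pics/jg.png

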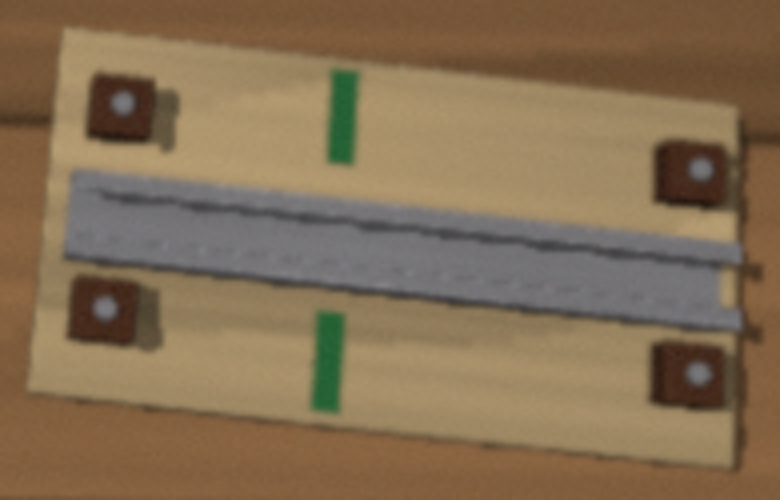

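Rack crop: orange knob top centred at about (143,292), its collar around (185,315); rack corners clear. Jig crop: tape centres (343,117) and (328,362), strut outer edges running from (75,172) to (742,245) and from (65,258) to (742,328).

```bash
cat > m.py <<'E'
from h import *
c=cam("top")
a=lambda x,y,z:atz(c,(x+.5)/6-.5+165,(y+.5)/6-.5+150,z)
b=lambda x,y,z:atz(c,(x+.5)/4-.5+345,(y+.5)/4-.5+150,z)
print("cam",ray(c,0,0)[0].round(0))
R=np.array([a(*p,30) for p in((37,242),(620,40),(697,268),(103,470))])
print("rack",R.round(0).tolist(),[np.linalg.norm(R[i]-R[(i+1)%4]).round(0) for i in range(4)],"ctr",R.mean(0))
d=R[0]-R[1]+R[3]-R[2]; d/=np.linalg.norm(d); print("rack dir",d, "pocket",R.mean(0)+60*d)
hsv=cv2.cvtColor(c["image"],cv2.COLOR_RGB2HSV)
m=cv2.inRange(hsv[150:235,165:290],(3,170,110),(14,255,255)); n,l,s,ce=cv2.connectedComponentsWithStats(m); print(s,ce)
print("knob", a(140,292,45), a(140,292,69))
for p in((190,200),(187,200)): print("depth",atd(c,*p))
J=np.array([b(*p,18) for p in((65,28),(740,107),(737,468),(28,390))])
print("jig",J.round(0).tolist(),[np.linalg.norm(J[i]-J[(i+1)%4]).round(0) for i in range(4)],"ctr",J.mean(0))
e=J[0]-J[1]+J[3]-J[2]; e/=np.linalg.norm(e); print("jig x dir",e,np.degrees(np.arctan2(e[1],e[0])))
f=np.array([-e[1],e[0],0])
t=(b(343,117,18)+b(328,362,18))/2; print("tape mid",t,"along",(t-J.mean(0))@e)
for n,p in dict(ul=(75,172),ur=(742,245),ll=(65,258),lr=(742,328),il=(85,190),ir=(742,262),jl=(75,235),jr=(720,305)).items():
    q=b(*p,39); print(n,q.round(1),"along %.1f across %.1f"%((q-t)@e,(q-t)@f))
C=[b(*p,36) for p in((123,103),(700,170),(105,308),(698,374))]; print("cleats",np.round(C),np.mean(C,0))
E
python3 m.py
```

```text
cam [445.  34. 727.]
rack [[589.0, 323.0, 30.0], [660.0, 140.0, 30.0], [585.0, 111.0, 30.0], [517.0, 295.0, 30.0]] [np.float64(197.0), np.float64(80.0), np.float64(196.0), np.float64(78.0)] ctr [587.66828066 217.27671027  30.        ]
rack dir [-0.35557124  0.93464918  0.        ] pocket [566.33400638 273.35566123  30.        ]
[[    0     0   125    85 10496]
 [   14    43    19    12   129]] [[62.48608994 41.92282774]
 [22.4496124  48.27906977]]
knob [570.69766408 282.80565853  45.        ] [566.28977199 274.03962637  69.        ]
depth [563.30058957 270.17013881  68.35872399]
depth [562.96614368 275.2351619   69.49387583]
jig [[667.0, -42.0, 18.0], [636.0, -381.0, 18.0], [458.0, -365.0, 18.0], [490.0, -25.0, 18.0]] [np.float64(341.0), np.float64(179.0), np.float64(342.0), np.float64(178.0)] ctr [ 562.59083368 -203.2579836    18.        ]
jig x dir [ 9.22652913e-02  9.95734461e-01 -1.66535875e-16] 84.70605890030357
tape mid [ 565.39225852 -172.9587823    18.        ] along 30.428433142576296
ul [590.3 -44.4  39. ] along 130.3 across -12.9
ur [ 562.3 -364.    39. ] along -190.5 across -14.6
ll [549.4 -39.8  39. ] along 131.1 across 28.2
lr [ 522.7 -360.7   39. ] along -190.8 across 25.2
il [581.8 -49.1  39. ] along 124.9 across -4.9
ir [ 554.1 -363.3   39. ] along -190.6 across -6.3
jl [560.3 -44.4  39. ] along 127.5 across 16.9
jr [ 533.4 -350.6   39. ] along -179.9 across 15.5
cleats [[ 625.  -68.   36.]
 [ 599. -348.   36.]
 [ 527.  -59.   36.]
 [ 501. -339.   36.]] [ 562.9897934  -203.24459401   36.        ]
```

```bash
cat > plan.py <<'E'
# usage: plan.py x y z yaw n : polar path rows, rounded
import sys
from h import *
def pose():
    s=status.sense(); o=s["orientation"]; return np.array(s["ee_pos"]),np.degrees(np.arctan2(o[1,0],o[0,0])),o,s
if __name__=="__main__":
    x,y,z,yaw,n=map(float,sys.argv[1:6]); n=int(n)
    p,w,o,s=pose(); a0,a1=np.arctan2(p[1],p[0]),np.arctan2(y,x); r0,r1=np.hypot(p[0],p[1]),np.hypot(x,y)
    cp,cw=p.copy(),w
    for i in range(1,n+1):
        k=i/n; a=a0+(a1-a0)*k; r=r0+(r1-r0)*k
        q=np.array([r*np.cos(a),r*np.sin(a),p[2]+(z-p[2])*k]); th=np.radians(cw); d=q-cp
        X=np.array([np.cos(th),np.sin(th)]); Y=np.array([X[1],-X[0]])
        m=np.round([d[:2]@X/150,d[:2]@Y/150,-d[2]/150,-(w+(yaw-w)*k-cw)/30],3); print(m)
        cp=cp+np.r_[(X*m[0]+Y*m[1])*150,-m[2]*150]; cw-=m[3]*30
    print("now",p.round(1),round(w,2),"end",cp.round(1),round(cw,2),"tilt",np.degrees([-o[0,2],-o[1,2]]).round(2),"t",s["time"])
E
python3 plan.py 566 273.5 130 110.8 20
```

```text
[ 0.361 -0.022  0.025 -0.152]
[ 0.361 -0.024  0.025 -0.151]
[ 0.36  -0.025  0.025 -0.152]
[ 0.36  -0.026  0.025 -0.151]
[ 0.358 -0.029  0.025 -0.152]
[ 0.358 -0.029  0.025 -0.151]
[ 0.358 -0.032  0.025 -0.152]
[ 0.356 -0.032  0.025 -0.151]
[ 0.356 -0.035  0.025 -0.152]
[ 0.355 -0.036  0.025 -0.151]
[ 0.355 -0.037  0.025 -0.152]
[ 0.353 -0.039  0.025 -0.152]
[ 0.353 -0.04   0.025 -0.151]
[ 0.352 -0.042  0.025 -0.152]
[ 0.351 -0.043  0.025 -0.151]
[ 0.351 -0.045  0.025 -0.152]
[ 0.35  -0.046  0.025 -0.151]
[ 0.349 -0.048  0.025 -0.152]
[ 0.348 -0.049  0.025 -0.151]
[ 0.347 -0.05   0.025 -0.152]
now [ 220.7 -610.9  204.9] 19.87 end [566.  273.5 129.9] 110.8 tilt [ 0.03 -0.07] t 0.15
```

move_arm(
  moves=[
    [0.36,-0.023,0.02,0,0,-0.15,-1],
    [0.36,-0.024,0.02,0,0,-0.15,-1],
    [0.36,-0.025,0.02,0,0,-0.15,-1],
    [0.36,-0.026,0.02,0,0,-0.15,-1],
    [0.36,-0.028,0.02,0,0,-0.15,-1],
    [0.36,-0.03,0.02,0,0,-0.15,-1],
    [0.36,-0.03,0.02,0,0,-0.15,-1],
    [0.36,-0.03,0.02,0,0,-0.15,-1],
    [0.355,-0.035,0.02,0,0,-0.15,-1],
    [0.355,-0.036,0.02,0,0,-0.15,-1],
  ],
)

```text
time: 1.4
ee_pos: [595.2, -240.7, 175.2]
orientation: [[0.423, 0.906, -0.0], [0.906, -0.423, 0.0], [-0.0, -0.0, -1.0]]
wrist_force: [1.1, -0.6, -0.8]
finger_gap: 1.001
grip_force: 0.0
```

move_arm(
  moves=[
    [0.355,-0.037,0.03,0,0,-0.15,-0.3],
    [0.355,-0.04,0.03,0,0,-0.15,-0.3],
    [0.355,-0.04,0.03,0,0,-0.15,-0.3],
    [0.35,-0.04,0.03,0,0,-0.15,-0.3],
    [0.35,-0.043,0.03,0,0,-0.15,-0.3],
    [0.35,-0.045,0.03,0,0,-0.15,-0.3],
    [0.35,-0.046,0.03,0,0,-0.15,-0.3],
    [0.35,-0.048,0.03,0,0,-0.15,-0.3],
    [0.35,-0.05,0.03,0,0,-0.15,-0.3],
    [0,0,0,0,0,0,-0.3],
  ],
)

```text
time: 2.65
ee_pos: [592.8, 231.3, 134.8]
orientation: [[-0.274, 0.962, -0.002], [0.962, 0.274, 0.003], [0.003, -0.001, -1.0]]
wrist_force: [0.4, -1.1, 0.4]
finger_gap: 0.649
grip_force: 0.0
```

```bash
python3 plan.py 566 273.5 80 110.8 3; python3 - <<'E'
from h import *
c=cam("side"); u,v=proj(c,[566,273.5,60])[0]; print(u,v)
u,v=int(u),int(v); im=c["image"][v-70:v+70,u-90:u+90,::-1]
cv2.imwrite("pics/s1.png",cv2.resize(im,None,fx=4,fy=4,interpolation=cv2.INTER_CUBIC))
E
```

```text
[ 0.108 -0.029  0.122 -0.055]
[ 0.107 -0.028  0.122 -0.054]
[ 0.107 -0.029  0.121 -0.055]
now [592.8 231.3 134.8] 105.89 end [566.  273.5  80.1] 110.81 tilt [ 0.13 -0.17] t 2.65
288.97399096323306 152.37527293526864
```

View pics/s1.png

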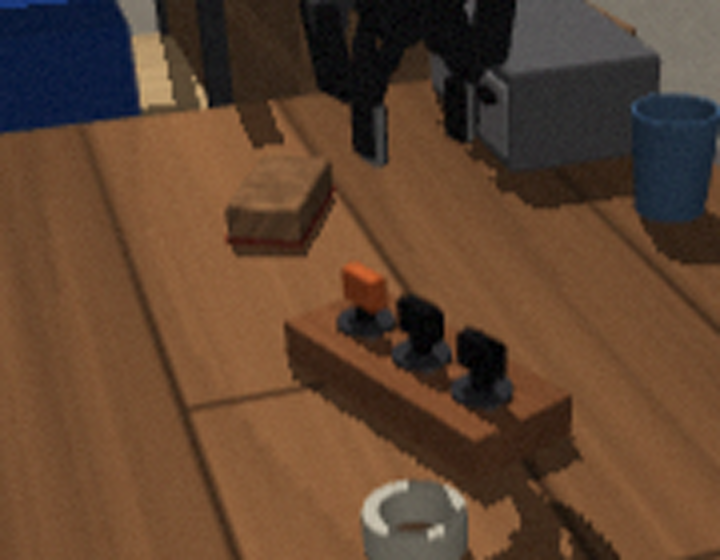

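The side crop shows the orange knob at (364,285), within a pixel of where my estimate projects (360,280). The nut position is confirmed, so I go down.

move_arm(
  moves=[
    [0.108,-0.029,0.12,0,0,-0.055,-0.3],
    [0.107,-0.028,0.12,0,0,-0.055,-0.3],
    [0.107,-0.029,0.1,0,0,-0.055,-0.3],
    [0,0,0,0,0,0,-0.3],
    [0,0,0,0,0,0,-0.3],
  ],
)

```text
time: 3.32
ee_pos: [570.0, 267.4, 84.2]
orientation: [[-0.347, 0.938, 0.0], [0.938, 0.347, -0.0], [-0.0, 0.0, -1.0]]
wrist_force: [-0.7, -0.3, -0.3]
finger_gap: 0.649
grip_force: 0.0
```

```bash
python3 plan.py 566 273.5 40 110.8 4
```

```text
[ 0.012 -0.003  0.074 -0.004]
[ 0.012 -0.002  0.073 -0.004]
[ 0.012 -0.003  0.074 -0.005]
[ 0.012 -0.003  0.074 -0.004]
now [570.  267.4  84.2] 110.3 end [565.9 273.5  40. ] 110.81 tilt [-0.02  0.01] t 3.325
```

move_arm(
  moves=[
    [0.012,-0.003,0.074,0,0,-0.004,-0.3],
    [0.012,-0.003,0.074,0,0,-0.004,-0.3],
    [0.012,-0.003,0.074,0,0,-0.004,-0.3],
    [0.012,-0.003,0.074,0,0,-0.004,-0.3],
    [0,0,0,0,0,0,-0.3],
    [0,0,0,0,0,0,-0.3],
  ],
)

```text
time: 4.08
ee_pos: [565.5, 273.8, 39.8]
orientation: [[-0.355, 0.935, 0.0], [0.935, 0.355, 0.0], [0.0, 0.0, -1.0]]
wrist_force: [0.2, -0.4, 0.6]
finger_gap: 0.652
grip_force: 0.0
```

move_arm(
  moves=[
    [0,0,0,0,0,0,1],
    [0,0,0,0,0,0,1],
    [0,0,0,0,0,0,1],
    [0,0,0,0,0,0,1],
    [0,0,0,0,0,0,1],
    [0,0,0,0,0,0,1],
    [0,0,0,0,0,0,1],
    [0,0,0,0,0,0,1],
  ],
)

```text
time: 5.08
ee_pos: [565.6, 273.7, 40.3]
orientation: [[-0.355, 0.935, 0.001], [0.935, 0.355, -0.0], [-0.0, 0.0, -1.0]]
wrist_force: [-1.6, -1.6, 5.9]
finger_gap: 0.128
grip_force: 58.9
```

move_arm(
  moves=[
    [0,0,-0.04,0,0,0,1],
    [0,0,-0.1,0,0,0,1],
    [0,0,-0.1,0,0,0,1],
    [0,0,-0.1,0,0,0,1],
    [0,0,-0.1,0,0,0,1],
    [0,0,-0.1,0,0,0,1],
    [0,0,0,0,0,0,1],
    [0,0,0,0,0,0,1],
  ],
)

```text
time: 6.08
ee_pos: [565.1, 273.4, 120.4]
orientation: [[-0.355, 0.935, -0.001], [0.935, 0.355, -0.001], [-0.0, -0.001, -1.0]]
wrist_force: [-0.1, -0.4, -1.1]
finger_gap: 0.129
grip_force: 58.6
```

```bash
python3 plan.py 559.5 -172.4 95 84.7 14; python3 - <<'E'
from h import *
c=cam("side"); p=status.sense()["ee_pos"]; u,v=proj(c,p)[0]; print(u,v)
u,v=int(u),int(v); cv2.imwrite("pics/s2.png",cv2.resize(c["image"][v-50:v+50,u-60:u+60,::-1],None,fx=5,fy=5,interpolation=cv2.INTER_CUBIC))
E
```

```text
[-0.224 -0.006  0.012  0.062]
[-0.223 -0.012  0.012  0.062]
[-0.222 -0.016  0.012  0.062]
[-0.22  -0.02   0.012  0.063]
[-0.219 -0.025  0.012  0.062]
[-0.217 -0.03   0.013  0.062]
[-0.215 -0.034  0.012  0.062]
[-0.213 -0.039  0.012  0.062]
[-0.212 -0.043  0.012  0.062]
[-0.209 -0.047  0.012  0.062]
[-0.208 -0.052  0.012  0.062]
[-0.205 -0.055  0.012  0.063]
[-0.203 -0.06   0.012  0.062]
[-0.2   -0.064  0.012  0.062]
now [565.1 273.4 120.4] 110.79 end [ 559.5 -172.4   95.1] 84.69 tilt [0.03 0.03] t 6.075
287.3871005902185 131.449480258596
```

View pics/s2.png

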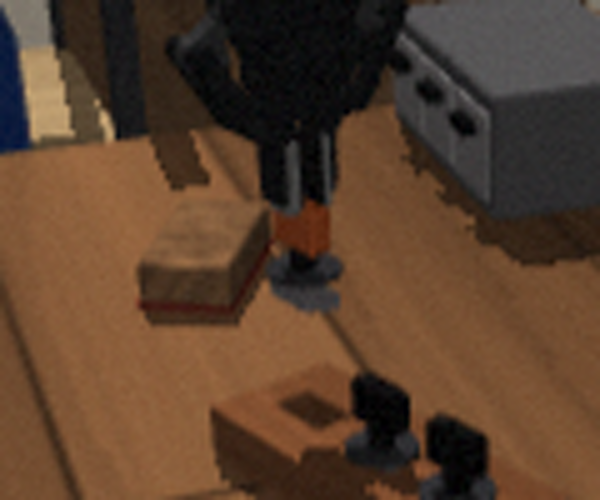

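The fitting is out and upright, but the fingertips look to end around (290,210), near the knob's top. I'll check the grip depth and nut tilt with depth data before I go on.

```bash
python3 - <<'E'
from h import *
c=cam("side"); s=status.sense(); p=s["ee_pos"]; o=s["orientation"]; u0,v0=287-60,131-50
for d in(10,19,30,-6,-10,-26): print(d,((proj(c,p-o[:,2]*d)[0]-[u0,v0])*5).round(0))
hsv=cv2.cvtColor(c["image"],cv2.COLOR_RGB2HSV)
for yc in range(150,320,8):
    row=[]
    for xc in(272,283,295,305,317,328):
        q=atd(c,u0+xc/5,v0+yc/5); H=hsv[int(v0+yc/5+.5),int(u0+xc/5+.5)]
        l=o.T@(q-p); row.append("%4d %4d %4d%s"%(*np.clip(l,-999,999),"O" if H[1]>150 and H[0]<14 else " "))
    print(yc,"|".join(row))
E
```

```text
10 [301. 234.]
19 [300. 218.]
30 [299. 197.]
-6 [302. 263.]
-10 [303. 270.]
-26 [304. 299.]
150   -5  -18  -60 |  -8  -13  -60 | -12   -9  -60 |  -1    4  -54 | -10    5  -56 |  -5   15  -52 
158   -7  -19  -57 |  -8  -14  -56 | -10   -8  -55 |   0    5  -48 |  -9    5  -51 |  -5   15  -48 
166   -4  -18  -52 |  -4  -11  -50 | -13  -10  -52 |   0    4  -45 |  -9    5  -47 |  -6   14  -44 
174   -7  -20  -49 |  -7  -14  -48 | -12  -10  -48 |   2    6  -39 |  -7    6  -42 |  -7   13  -40 
182   -4  -18  -44 |  -6  -13  -43 | -11   -9  -43 |   1    5  -35 | -10    3  -40 |  -7   13  -36 
190   -6  -20  -41 |  -6  -13  -39 |  -9   -8  -39 |   1    5  -31 |  -9    4  -35 | 297  236  118 
198    0  -16  -34 |  -6  -14  -35 | -10   -9  -35 |  -5    0  -30O|  -8    5  -30 | 282  224  116 
206    5  -12  -26 |  -8  -15  -32 | -10   -9  -31 |  -7   -2  -28O| -13    1  -29O| 280  223  121 
214  283  177  115O|   2   -8  -22 |  -8   -8  -25O| -15   -7  -27O| -17   -1  -26O| 261  208  117 
222  278  173  119O|   1   -9  -18O|  -7   -8  -21O| -13   -6  -22O| -17   -1  -22O| 247  198  116 
230  263
[... 490 characters left out ...]
 
270    0  -19    3 |  -2  -13    4 |  -3   -7    6 | -10   -5    4 | -13    0    4 | -16    4    5 
278   14   -9   16 |  -6  -17    6 | -11  -13    6 | -14   -9    6 | -18   -4    6 | 177  145  118 
286   13  -10   20 |   5   -9   17 | -13  -15    9 |  -7   -4   14 |  -8    2   16 | 170  139  119 
294  176   99  115 |   3  -10   21 |  -7  -10   17 | -12   -7   16 | -13   -1   18 | -17    2   17 
302  177   99  121 |   4  -10   25 |  -6  -10   22 | -14   -9   19 | -13   -1   22 | -16    3   22 
310  165   91  120 | 160   96  119 | 154  101  119 | -13   -9   24 | 143  110  117 | 138  115  118 
318  148   79  115 | 147   86  117 | 142   92  117 | 139   97  118 | 130  101  116 | 127  107  116
```

```bash
python3 - <<'E'
from h import *
c=cam("side"); p=np.array([592.8,231.3,134.8]); o=np.array([[-0.274,0.962,-0.002],[0.962,0.274,0.003],[0.003,-0.001,-1]])
for y in(-30,30):
  for z in(0,-8,-18,-28,-38): print(y,z,((proj(c,p+o@[-11*1,y,z])[0]-[288-90,152-70])*4).round(0))
# robust: finger pixels now, tool frame, lowest z of dark pixels in near finger zone
s=status.sense(); p=s["ee_pos"]; o=s["orientation"]
for x in(-11,0,11):
  for y in(-8,-16): print(x,y,[((proj(c,p+o@[x,y,z])[0]-[227,81])*5).round(0).tolist() for z in(0,-10,-20,-30)])
t=cam("top"); 
for z in(0,-20): print("top",proj(t,p+o@[0,0,z]))
E
```

```text
-30 0 [387. 213.]
-30 -8 [386. 201.]
-30 -18 [386. 185.]
-30 -28 [385. 169.]
-30 -38 [384. 154.]
30 0 [468. 189.]
30 -8 [468. 177.]
30 -18 [468. 162.]
30 -28 [467. 147.]
30 -38 [467. 131.]
-11 -8 [[302.0, 263.0], [301.0, 245.0], [300.0, 226.0], [299.0, 207.0]]
-11 -16 [[289.0, 268.0], [288.0, 249.0], [287.0, 230.0], [286.0, 212.0]]
0 -8 [[289.0, 257.0], [288.0, 238.0], [287.0, 220.0], [286.0, 201.0]]
0 -16 [[277.0, 261.0], [275.0, 242.0], [274.0, 224.0], [273.0, 205.0]]
11 -8 [[277.0, 250.0], [275.0, 232.0], [274.0, 213.0], [273.0, 195.0]]
11 -16 [[264.0, 254.0], [263.0, 236.0], [261.0, 217.0], [260.0, 199.0]]
top [[177.77843387 193.30290952]]
top [[173.22388688 190.78881658]]
```

The depth data puts the visible fingertips about 25 mm behind the TCP, so they grip only the top 4 mm or so of the knob. There is plenty of time, so I'll set the fitting back in its pocket and regrip lower.

move_arm(
  moves=[
    [0,0.003,0.11,0,0,0,1],
    [0,0,0.11,0,0,0,1],
    [0,0,0.11,0,0,0,1],
    [0,0,0.07,0,0,0,1],
    [0,0,0.05,0,0,0,1],
    [0,0,0.04,0,0,0,1],
    [0,0,0.02,0,0,0,1],
    [0,0,0,0,0,0,1],
  ],
)

```text
time: 7.28
ee_pos: [565.8, 273.9, 44.3]
orientation: [[-0.355, 0.935, 0.0], [0.935, 0.355, 0.0], [-0.0, 0.0, -1.0]]
wrist_force: [-0.2, -0.3, -1.3]
finger_gap: 0.129
grip_force: 58.6
```

move_arm(
  moves=[
    [0,0,0.013,0,0,0,1],
    [0,0,0.012,0,0,0,1],
    [0,0,0,0,0,0,1],
    [0,0,0,0,0,0,-0.4],
    [0,0,0,0,0,0,-0.4],
    [0,0,0,0,0,0,-0.4],
    [0,0,0.015,0,0,0,-0.4],
    [0,0,0.02,0,0,0,-0.4],
    [0,0,0,0,0,0,-0.4],
  ],
)

```text
time: 8.4
ee_pos: [565.5, 273.7, 34.8]
orientation: [[-0.355, 0.935, -0.001], [0.935, 0.355, -0.0], [-0.0, -0.001, -1.0]]
wrist_force: [-0.9, -0.3, 0.3]
finger_gap: 0.699
grip_force: 0.0
```

move_arm(
  moves=[
    [0,0,0,0,0,0,1],
    [0,0,0,0,0,0,1],
    [0,0,0,0,0,0,1],
    [0,0,0,0,0,0,1],
    [0,0,0,0,0,0,1],
    [0,0,0,0,0,0,1],
    [0,0,0,0,0,0,1],
  ],
)

```text
time: 9.28
ee_pos: [565.8, 274.0, 35.5]
orientation: [[-0.355, 0.935, 0.0], [0.935, 0.355, 0.0], [0.0, 0.0, -1.0]]
wrist_force: [-0.9, 0.0, 4.0]
finger_gap: 0.141
grip_force: 59.6
```

move_arm(
  moves=[
    [0,0,-0.04,0,0,0,1],
    [0,0,-0.1,0,0,0,1],
    [0,0,-0.1,0,0,0,1],
    [0,0,-0.1,0,0,0,1],
    [0,0,-0.1,0,0,0,1],
    [0,0,-0.1,0,0,0,1],
    [0,0,0,0,0,0,1],
    [0,0,0,0,0,0,1],
  ],
)

```text
time: 10.28
ee_pos: [565.5, 273.5, 115.9]
orientation: [[-0.355, 0.935, -0.001], [0.935, 0.355, -0.001], [-0.0, -0.001, -1.0]]
wrist_force: [0.8, -0.0, -1.8]
finger_gap: 0.139
grip_force: 58.9
```

```bash
python3 - <<'E'
from h import *
c=cam("side"); s=status.sense(); p=s["ee_pos"]; o=s["orientation"]; u,v=proj(c,p)[0].astype(int)
hsv=cv2.cvtColor(c["image"],cv2.COLOR_RGB2HSV); L=[]
for y in range(v-20,v+16):
  for x in range(u-15,u+15):
    l=o.T@(atd(c,x,y)-p)
    if abs(l[0])<25 and abs(l[1])<25: L.append((*l, hsv[y,x,1]>150 and hsv[y,x,0]<14))
L=np.array(L); O=L[L[:,3]==1]; print("orange",O.min(0).round(),O.max(0).round(),len(O),"c",np.median(O,0).round(1))
N=L[L[:,3]==0]
for a in range(-40,36,3):
    q=N[(N[:,2]>=a)&(N[:,2]<a+3)]
    r=O[(O[:,2]>=a)&(O[:,2]<a+3)]
    print(a,len(q),len(r), (q[:,:2].min(0).round(),q[:,:2].max(0).round()) if len(q) else "")
im=c["image"][v-50:v+50,u-60:u+60,::-1]; cv2.imwrite("pics/s3.png",cv2.resize(im,None,fx=5,fy=5,interpolation=cv2.INTER_CUBIC))
E
python3 plan.py 559.5 -172.4 95 84.7 14
```

```text
orange [-19. -10. -48.   1.] [14.  6. -5.  1.] 81 c [-13.6  -5.7 -20.6   1. ]
-40 18 0 (array([-13., -20.]), array([ 5., 17.]))
-37 16 5 (array([-13., -20.]), array([ 3., 17.]))
-34 8 11 (array([-16., -17.]), array([-3., 11.]))
-31 5 6 (array([-12., -13.]), array([ 7., 10.]))
-28 4 7 (array([ -8., -14.]), array([ 2., -9.]))
-25 1 7 (array([ 6., -9.]), array([ 6., -9.]))
-22 0 11 
-19 0 13 
-16 0 12 
-13 0 4 
-10 0 3 
-7 5 1 (array([-5., -8.]), array([ 2., -2.]))
-4 7 0 (array([-9., -8.]), array([1., 5.]))
-1 64 0 (array([-21., -22.]), array([19., 19.]))
2 10 0 (array([-19., -18.]), array([ 9., 15.]))
5 0 0 
8 2 0 (array([ -4., -12.]), array([ 9., -6.]))
11 29 0 (array([-18., -12.]), array([14.,  9.]))
14 11 0 (array([-18., -12.]), array([16.,  6.]))
17 16 0 (array([-19., -11.]), array([18.,  6.]))
20 0 0 
23 0 0 
26 0 0 
29 0 0 
32 0 0 
35 0 0 
[-0.224 -0.007  0.01   0.062]
[-0.223 -0.011  0.01   0.062]
[-0.222 -0.016  0.009  0.062]
[-0.22  -0.021  0.01   0.063]
[-0.219 -0.025  0.01   0.062]
[-0.217 -0.03   0.01   0.062]
[-0.215 -0.034  0.01   0.062]
[-0.214 -0.039  0.009  0.062]
[-0.211 -0.043  0.01   0.062]
[-0.21  -0.047  0.01   0.062]
[-0.207 -0.052  0.01   0.062]
[-0.205 -0.056  0.01   0.063]
[-0.203 -0.06   0.009  0.062]
[-0.201 -0.064  0.01   0.062]
now [565.3 273.5 115.6] 110.8 end [ 559.4 -172.5   95. ] 84.7 tilt [0.07 0.04] t 10.325
```

View pics/s3.png

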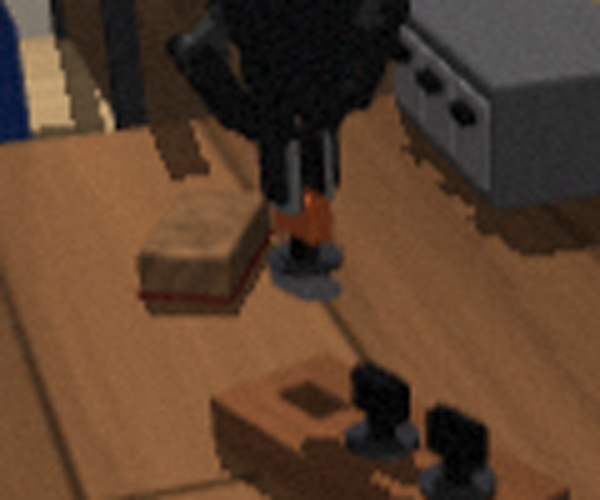

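The grip is now about 5 mm deeper, covering around 9 mm of knob, with the nut upright and centred. Now to the strut.

move_arm(
  moves=[
    [-0.224,-0.007,0.01,0,0,0.062,1],
    [-0.223,-0.011,0.01,0,0,0.062,1],
    [-0.222,-0.016,0.01,0,0,0.062,1],
    [-0.22,-0.021,0.01,0,0,0.062,1],
    [-0.219,-0.025,0.01,0,0,0.062,1],
    [-0.217,-0.03,0.01,0,0,0.062,1],
    [-0.215,-0.034,0.01,0,0,0.062,1],
    [-0.214,-0.039,0.01,0,0,0.062,1],
    [-0.211,-0.043,0.01,0,0,0.062,1],
    [-0.21,-0.047,0.01,0,0,0.062,1],
  ],
)

```text
time: 11.58
ee_pos: [595.5, -51.3, 100.4]
orientation: [[-0.037, 0.999, -0.001], [0.999, 0.037, 0.0], [0.0, -0.001, -1.0]]
wrist_force: [0.1, -0.6, -1.2]
finger_gap: 0.137
grip_force: 58.9
```

move_arm(
  moves=[
    [-0.207,-0.052,0.01,0,0,0.062,1],
    [-0.205,-0.056,0.01,0,0,0.062,1],
    [-0.203,-0.06,0.01,0,0,0.062,1],
    [-0.201,-0.064,0.01,0,0,0.062,1],
    [0,0,0,0,0,0,1],
    [0,0,0,0,0,0,1],
    [0,0,0,0,0,0,1],
  ],
)

```text
time: 12.45
ee_pos: [560.5, -170.5, 95.2]
orientation: [[0.089, 0.996, 0.0], [0.996, -0.089, 0.001], [0.001, -0.0, -1.0]]
wrist_force: [-0.7, 0.1, -2.2]
finger_gap: 0.136
grip_force: 58.9
```

```bash
python3 plan.py 559.5 -172.4 66 84.7 3; python3 - <<'E'
from h import *
c=cam("side"); s=status.sense(); p=s["ee_pos"]; u,v=proj(c,[559.5,-172.4,50])[0].astype(int); print(u,v)
cv2.imwrite("pics/s4.png",cv2.resize(c["image"][v-60:v+60,u-80:u+80,::-1],None,fx=5,fy=5,interpolation=cv2.INTER_CUBIC))
E
```

```text
[-0.004 -0.002  0.065  0.002]
[-0.005 -0.002  0.065  0.002]
[-0.004 -0.001  0.064  0.002]
now [ 560.5 -170.5   95.2] 84.89 end [ 559.6 -172.4   66.1] 84.71 tilt [-0.   -0.05] t 12.45
356 267
```

View pics/s4.png

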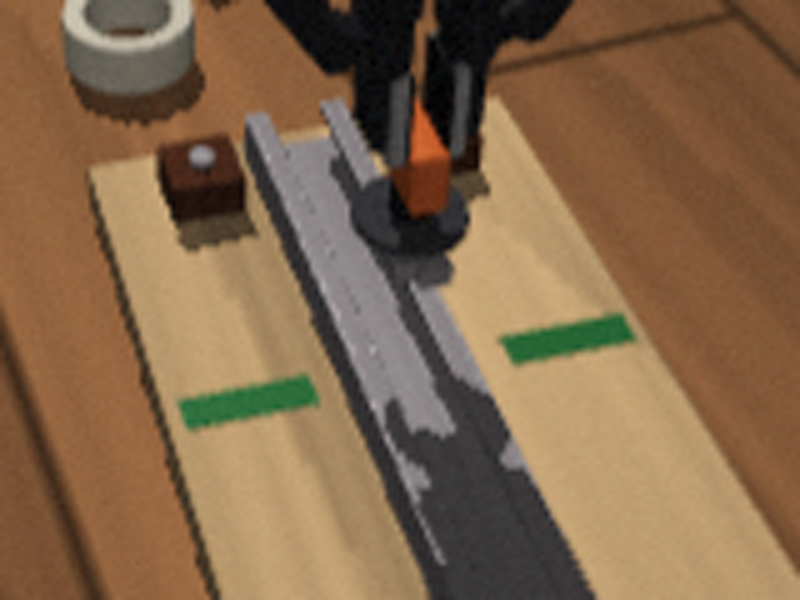

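The side picture shows the fitting upright over the strut, head long side along the slot, strips at (250,402) and (567,340) in line with the target. Lowering to just above the lips, then feeling.

move_arm(
  moves=[
    [-0.005,-0.002,0.065,0,0,0.002,1],
    [-0.004,-0.002,0.065,0,0,0.002,1],
    [-0.004,-0.001,0.05,0,0,0.002,1],
    [0,0,0,0,0,0,1],
    [0,0,0,0,0,0,1],
  ],
)

```text
time: 13.12
ee_pos: [559.3, -174.0, 68.3]
orientation: [[0.094, 0.996, 0.0], [0.996, -0.094, -0.0], [0.0, 0.0, -1.0]]
wrist_force: [0.5, 0.0, -2.4]
finger_gap: 0.141
grip_force: 58.9
```

```bash
python3 plan.py 559.5 -172.4 62 84.7 2
```

```text
[ 0.005  0.     0.021 -0.002]
[ 0.006  0.     0.021 -0.002]
now [ 559.3 -174.    68.3] 84.58 end [ 559.5 -172.4   62. ] 84.7 tilt [-0.01  0.  ] t 13.125
```

move_arm(
  moves=[
    [0.005,0,0.02,0,0,0,1],
    [0.005,0,0.02,0,0,0,1],
    [0,0,0.008,0,0,0,1],
    [0,0,0.008,0,0,0,1],
    [0,0,0,0,0,0,1],
    [0,0,0,0,0,0,1],
  ],
)

```text
time: 13.88
ee_pos: [559.3, -172.5, 59.9]
orientation: [[0.095, 0.996, 0.0], [0.996, -0.095, -0.0], [-0.0, 0.0, -1.0]]
wrist_force: [0.2, 0.5, -1.1]
finger_gap: 0.142
grip_force: 58.9
```

move_arm(
  moves=[
    [0,0,0.008,0,0,0,1],
    [0,0,0.008,0,0,0,1],
    [0,0,0,0,0,0,1],
    [0,0,0,0,0,0,1],
  ],
)

```text
time: 14.38
ee_pos: [559.3, -172.5, 57.5]
orientation: [[0.095, 0.996, 0.0], [0.996, -0.095, -0.0], [-0.0, 0.0, -1.0]]
wrist_force: [0.3, -0.1, -1.3]
finger_gap: 0.14
grip_force: 58.9
```

move_arm(
  moves=[
    [0,0,0.01,0,0,0,1],
    [0,0,0.01,0,0,0,1],
    [0,0,0.01,0,0,0,1],
    [0,0,0,0,0,0,1],
    [0,0,0,0,0,0,1],
  ],
)

```text
time: 15.0
ee_pos: [559.3, -172.5, 53.0]
orientation: [[0.095, 0.996, 0.0], [0.996, -0.095, -0.0], [-0.0, 0.0, -1.0]]
wrist_force: [0.4, -0.6, -1.5]
finger_gap: 0.141
grip_force: 58.9
```

move_arm(
  moves=[
    [0,0,0.01,0,0,0,1],
    [0,0,0.01,0,0,0,1],
    [0,0,0.01,0,0,0,1],
    [0,0,0.01,0,0,0,1],
    [0,0,0.005,0,0,0,1],
    [0,0,0,0,0,0,1],
    [0,0,0,0,0,0,1],
  ],
)

```text
time: 15.88
ee_pos: [559.4, -172.5, 46.3]
orientation: [[0.094, 0.996, 0.0], [0.996, -0.094, -0.0], [-0.0, 0.0, -1.0]]
wrist_force: [-0.2, 0.5, -1.2]
finger_gap: 0.137
grip_force: 58.9
```

move_arm(
  moves=[
    [0,0,0.005,0,0,0,1],
    [0,0,0.005,0,0,0,1],
    [0,0,0.004,0,0,0,1],
    [0,0,0,0,0,0,1],
    [0,0,0,0,0,0,1],
  ],
)

```text
time: 16.5
ee_pos: [559.3, -172.5, 44.5]
orientation: [[0.094, 0.996, -0.0], [0.996, -0.094, -0.0], [-0.0, -0.0, -1.0]]
wrist_force: [-2.3, 0.4, 4.8]
finger_gap: 0.135
grip_force: 59.7
```

move_arm(
  moves=[
    [0,0,-0.004,0,0,0,1],
    [0,0,0,0,0,0.2,1],
    [0,0,0,0,0,0.3,1],
    [0,0,0,0,0,0.3,1],
    [0,0,0,0,0,0.3,1],
    [0,0,0,0,0,0.3,1],
    [0,0,0,0,0,0,1],
  ],
)

```text
time: 17.38
ee_pos: [559.6, -172.4, 44.5]
orientation: [[0.735, 0.678, 0.0], [0.678, -0.735, -0.0], [-0.0, 0.001, -1.0]]
wrist_force: [-0.7, 0.9, -0.0]
finger_gap: 0.14
grip_force: 59.0
```

```bash
python3 plan.py 559.4 -172.5 45 -5.3 1; python3 -c "
from h import *
s=status.sense();print(s['torque'],s['wrist_force'])"
```

```text
[-1.0e-03 -1.0e-03 -3.0e-03  1.6e+00]
now [ 559.6 -172.4   44.5] 42.69 end [ 559.4 -172.4   45. ] -5.31 tilt [-0.02  0.03] t 17.375
[-0.05647344 -0.08206051 -0.00574048] [-0.66838851  0.88950234 -0.04708836]
```

Turning freely with no torque. Going on: 48° left.

move_arm(
  moves=[
    [0,0,0,0,0,0.3,1],
    [0,0,0,0,0,0.3,1],
    [0,0,0,0,0,0.3,1],
    [0,0,0,0,0,0.2,1],
    [0,0,0,0,0,0,1],
  ],
)

```text
time: 18.0
ee_pos: [559.4, -172.4, 44.5]
orientation: [[0.985, 0.17, 0.0], [0.17, -0.985, -0.0], [0.0, 0.0, -1.0]]
wrist_force: [-0.2, -0.3, -1.0]
finger_gap: 0.139
grip_force: 59.0
```

```bash
python3 plan.py 559.4 -172.5 45 -5.3 1; python3 -c "
from h import *
s=status.sense();print(s['torque'],s['wrist_force'])"
```

```text
[-0.     0.    -0.003  0.503]
now [ 559.4 -172.4   44.5] 9.79 end [ 559.4 -172.4   45. ] -5.3 tilt [-0.01  0.02] t 18.0
[ 0.00744399 -0.07274794 -0.04238922] [-0.16408285 -0.33254749 -0.96086655]
```

move_arm(
  moves=[
    [0,0,0,0,0,0.2,1],
    [0,0,0,0,0,0.2,1],
    [0,0,0,0,0,0.1,1],
    [0,0,0,0,0,0,1],
    [0,0,0,0,0,0,1],
  ],
)

```text
time: 18.62
ee_pos: [559.2, -172.5, 44.5]
orientation: [[0.996, -0.092, -0.0], [-0.092, -0.996, 0.0], [-0.0, -0.0, -1.0]]
wrist_force: [0.2, -0.1, -1.2]
finger_gap: 0.136
grip_force: 58.9
```

```bash
python3 plan.py 559.4 -172.5 45 -5.3 1; python3 -c "
from h import *
s=status.sense();print(s['torque'],s['wrist_force'])"
```

```text
[ 0.001 -0.    -0.003  0.001]
now [ 559.2 -172.5   44.5] -5.28 end [ 559.4 -172.5   45. ] -5.31 tilt [ 0.01 -0.01] t 18.625
[ 0.0428129  -0.01706007  0.02177924] [ 0.21587806 -0.08223739 -1.15857223]
```

Exactly crosswise with no load. Now the tug: up 3 mm, then in small steps.

move_arm(
  moves=[
    [0,0,-0.01,0,0,0,1],
    [0,0,-0.01,0,0,0,1],
    [0,0,-0.005,0,0,0,1],
    [0,0,0,0,0,0,1],
    [0,0,0,0,0,0,1],
  ],
)

```text
time: 19.25
ee_pos: [559.3, -172.5, 48.5]
orientation: [[0.996, -0.094, -0.0], [-0.094, -0.996, -0.0], [-0.0, 0.0, -1.0]]
wrist_force: [1.0, 0.2, -1.0]
finger_gap: 0.139
grip_force: 59.1
```

move_arm(
  moves=[
    [0,0,-0.004,0,0,0,1],
    [0,0,0,0,0,0,1],
    [0,0,0,0,0,0,1],
  ],
)

```text
time: 19.62
ee_pos: [559.2, -172.4, 48.6]
orientation: [[0.996, -0.094, -0.0], [-0.094, -0.996, 0.0], [-0.0, 0.0, -1.0]]
wrist_force: [1.8, -1.3, -8.3]
finger_gap: 0.139
grip_force: 58.6
```

It caught at about 4 mm rise. One more slight pull for a clear proof, then down again.

move_arm(
  moves=[
    [0,0,-0.003,0,0,0,1],
    [0,0,0,0,0,0,1],
    [0,0,0,0,0,0,1],
    [0,0,0,0,0,0,1],
  ],
)

```text
time: 20.12
ee_pos: [559.1, -172.4, 48.7]
orientation: [[0.996, -0.094, -0.0], [-0.094, -0.996, 0.0], [-0.0, -0.0, -1.0]]
wrist_force: [5.6, -0.9, -18.6]
finger_gap: 0.137
grip_force: 58.5
```

move_arm(
  moves=[
    [0,0,0.01,0,0,0,1],
    [0,0,0.01,0,0,0,1],
    [0,0,0.009,0,0,0,1],
    [0,0,0.003,0,0,0,1],
    [0,0,0,0,0,0,1],
    [0,0,0,0,0,0,1],
  ],
)

```text
time: 20.88
ee_pos: [559.4, -172.5, 44.8]
orientation: [[0.996, -0.095, 0.0], [-0.095, -0.996, -0.0], [0.0, 0.0, -1.0]]
wrist_force: [1.0, -0.3, -1.3]
finger_gap: 0.138
grip_force: 60.6
```

move_arm(
  moves=[
    [0,0,0.003,0,0,0,1],
    [0,0,0,0,0,0,1],
    [0,0,0,0,0,0,1],
  ],
)

```text
time: 21.25
ee_pos: [559.4, -172.5, 44.5]
orientation: [[0.996, -0.095, 0.0], [-0.095, -0.996, -0.0], [0.0, 0.0, -1.0]]
wrist_force: [-1.3, -0.0, 2.9]
finger_gap: 0.142
grip_force: 61.0
```

move_arm(
  moves=[
    [0,0,0,0,0,0,-0.4],
    [0,0,0,0,0,0,-0.4],
    [0,0,0,0,0,0,-0.4],
    [0,0,0,0,0,0,-0.4],
    [0,0,-0.1,0,0,0,-0.4],
    [0,0,-0.2,0,0,0,-0.4],
    [0,0,-0.3,0,0,0,-0.4],
    [0,0,-0.3,0,0,0,-0.4],
    [0,0,0,0,0,0,-0.4],
  ],
)

```text
time: 22.38
ee_pos: [562.1, -173.3, 184.5]
orientation: [[0.995, -0.095, 0.009], [-0.095, -0.996, -0.002], [0.009, 0.001, -1.0]]
wrist_force: [0.1, 0.3, -0.6]
finger_gap: 0.698
grip_force: 0.0
```

```bash
python3 - <<'E'
from h import *
c=cam("side"); u,v=proj(c,[559.4,-172.5,50])[0].astype(int); print(u,v, proj(c,[[559.4,-172.5,43],[559.4,-172.5,78]])-[u-80,v-60])
cv2.imwrite("pics/s5.png",cv2.resize(c["image"][v-60:v+60,u-80:u+80,::-1],None,fx=5,fy=5,interpolation=cv2.INTER_CUBIC))
E
```

```text
356 267 [[80.30141367 63.80575193]
 [81.33740463 48.87234645]]
```

View pics/s5.png

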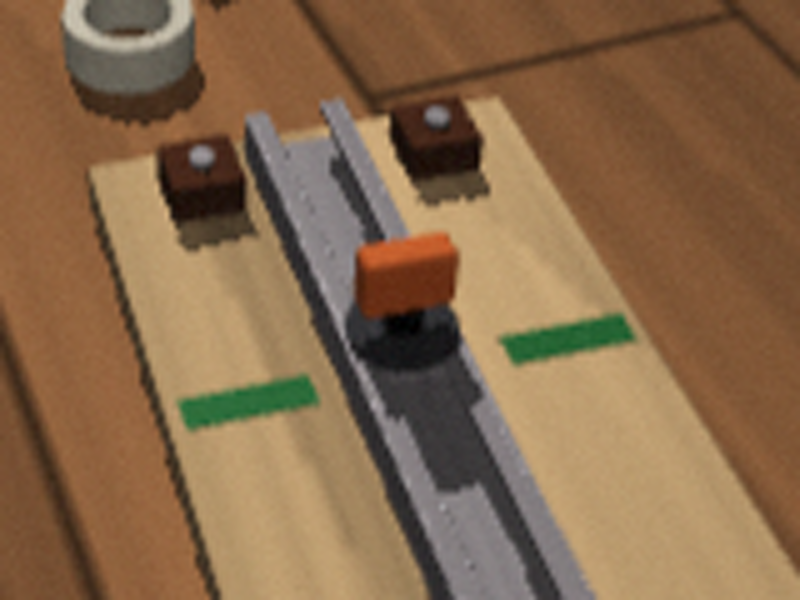

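The collar at (402,330) sits flat on both lips, knob crosswise and in line with the tape strips at (250,402) and (567,340); the gripper is clear.

```bash
python3 -c "
from rig import finish_job
print(finish_job())"
```

```text
the job is handed in; nothing more can be done
None
```

The orange-knob fitting sits in the strut at the green mark, collar down and knob crosswise; it held a tug of about 18 N, and the job was handed in at about 22 s of the 61 s allowed.

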